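Rack the marbling droppers by bulb colour

TASK

Put the four dropper bottles that stand between the two racks away by colour: the two with red bulbs and red neck rings go into the rack with the red ends, the two with black bulbs and black neck rings into the rack with the black ends, one bottle in each well, standing upright on the well's floor. Keep the bottles upright all the way, and leave the glass jar and the ramekin where they are.

Things in the scene. Friction and masses are not known exactly. Their poses are not given: they have to be found in the camera images.
- dropper_1_center (a point): Brown dropper bottle, black rubber bulb, flat black neck ring 29 mm across, label with a blue patch; upright, 92 mm tall, 45 g. Body 33 mm across up to 41 mm; above, up to 90 mm, neck and bulb, to be gripped as a 14 mm square bar with sides along the bottle's x and y axes (square to the robot within 0.4 rad at the start). The point is on its axis, 46 mm above its foot; z is up.
- dropper_2_center (a point): Brown dropper bottle, red rubber bulb, flat red neck ring 29 mm across, label with a red patch; upright, 96 mm tall, 45 g. Body 33 mm across up to 44 mm; above, up to 94 mm, neck and bulb, to be gripped as a 14 mm square bar with sides along the bottle's x and y axes (square to the robot within 0.4 rad at the start). The point is on its axis, 48 mm above its foot; z is up.
- dropper_3_center (a point): Brown dropper bottle, black rubber bulb, flat black neck ring 29 mm across, label with a yellow patch; upright, 92 mm tall, 45 g. Body 33 mm across up to 41 mm; above, up to 90 mm, neck and bulb, to be gripped as a 14 mm square bar with sides along the bottle's x and y axes (square to the robot within 0.4 rad at the start). The point is on its axis, 46 mm above its foot; z is up.
- dropper_4_center (a point): Brown dropper bottle, red rubber bulb, flat red neck ring 29 mm across, label with a dark grey patch; upright, 96 mm tall, 45 g. Body 33 mm across up to 44 mm; above, up to 94 mm, neck and bulb, to be gripped as a 14 mm square bar with sides along the bottle's x and y axes (square to the robot within 0.4 rad at the start). The point is on its axis, 48 mm above its foot; z is up.
- red_rack: Fixed bottle rack: a light wooden block with red end caps and red stripes on top, 156 mm long (its x axis) by 82 mm wide (y), 34 mm high. Two square wells 50 mm by 50 mm, open at the top, lie on its long middle line with centres at x = +35 mm and x = -35 mm; they are 22 mm deep from the 32 mm high top of the wood (well floor 10 mm above the bench). Origin: centre of the underside, on the bench; z up.
- black_rack: Fixed bottle rack: a light wooden block with black end caps and black stripes on top, 156 mm long (its x axis) by 82 mm wide (y), 34 mm high. Two square wells 50 mm by 50 mm, open at the top, lie on its long middle line with centres at x = +35 mm and x = -35 mm; they are 22 mm deep from the 32 mm high top of the wood (well floor 10 mm above the bench). Origin: centre of the underside, on the bench; z up.
- jar_small_center (a point): Small open glass jar with a dark label, 59 mm across, 68 mm tall; to be left alone. The point is its centre, 34 mm above its foot.
- ramekin_brown_center (a point): Small white ramekin with brown ink, 68 mm across, 40 mm tall; to be left alone. The point is its centre, 20 mm above its foot.
Things that resemble listed ones, but are neither listed nor needed, are in the scene too. What is shaped like the part that bears dropper_2_center but purple or turquoise is not meant.

How it is judged:
By the outcome, as a careful person would: the job done as asked, in the order asked, and still so for the second after the job is handed in, with the robot touching nothing.
It also fails if it takes over 96 s, if anything falls off the work surface, if the arm or the gripper's body presses on something with over 40 N, if the wrist force passes 120 N, or if a joint passes its speed limit or range.

ROBOT

A 6-joint arm with a two-finger parallel gripper is mounted at the origin on a cart in front of the work surface, level with it; the furniture and walls round the work are solid. World frame = base frame: x ahead of the robot, y to its left, z up, the work surface at z = 0. Lengths are in m, angles in rad, forces in N, time in s.
With the tool pointing down it reaches from about 0.375 to 0.9 m from the base axis. Payload 3.1 kg.
Tool frame: the origin (TCP) lies between the finger pads; the fingertips stand 22 mm ahead of it and the grasp point (between the pads) lies 3 mm ahead of it; z points along the fingers, y is the direction in which the jaws open and shut (so a half turn about z gives the same grasp; the last joint's range is limited). The gripper opens to 85 mm and grips with 20 to 120 N. Pads are 22 mm wide; open, the fingers measure 114 mm over their backs; the gripper's body (76 mm by 85 mm) begins 54 mm behind the grasp point. The pads swing forward as they close: fully open they stand 13 mm farther back than shut.
Start: joints at [-1.361, 0.527, 1.433, -0, 1.181, -0.178], TCP at [0.237, -0.578, 0.253] pointing down, gripper open.
Joint ranges: [-3.08, 3.08], [-0.75, 2.2], [0.22, 2.44], [-1.43, 4.57], [0, 2.65], [-2.85, 2.85]. Speed limits (rad/s): [2.79, 2.79, 3.14, 3.14, 3.14, 3.14].

INTERFACE

Orientations are given as a unit quaternion [x, y, z, w].
In Python, from station import status, snapshot, manip gives the robot as it stands.
- The arm moves only by the tool move_arm, never from a script. Its argument "plan" is a list that holds one entry, the list of rows, each a list of 7 numbers: the turn, a rotation vector about the tool's x, y, z scaled (see below), then the shift along the tool's x, y, z scaled (see below), then the closure, from 0 (fully open) to 1 (shut). A call has exactly 8 rows; each row is the pose to reach, as a shift and turn from the pose commanded when the call began, along the tool's axes at that moment; what a row does not reach only later rows make up. The controller multiplies each number of a shift by 100 mm and each number of a turn by pi/4 rad. A row lasts 1/8 s, in which the tool goes at most 62.5 mm and 10.7 degrees, less where a joint would pass 70% of its speed; a pose out of reach is approached as far as the arm can. A call with a number of a shift or a turn outside -1 to 1 is refused whole. A call with a gripper value outside its range is refused whole. The fingers move at their own pace and stop on an object; "force" is the grip in N (left out, the last holds). Time passes only in rows, so rows that repeat a pose let the fingers close, or fill a call up. It gives the time, the measured TCP pose, the force and the opening at its end, in the units of the state.
- status.sense(): the state, without advancing time (a new reading comes with each control period).
- snapshot(name): name is "side" or "top" or "wrist"; returns a dict with "img" (480x640x3 uint8, red, green, blue), "depth" (480x640 float32, m along the optical axis (not along the pixel's ray), 0 where there is no reading), "mtx" (3x3 intrinsics, pixels), "k1" (the pictures are not rectified: a ray, as slopes to the right and down, at radius r is drawn at 1 + k1 r^2 times it, then the intrinsics apply), "T" (4x4, takes a point from camera to world coordinates). Camera axes: x right, y up, looking along -z (the intrinsics and any distortion apply to the point x, -y, -z); pixel columns grow to the right and rows downward; lengths in m; the calibration is good to about 2 mm. A picture is of the moment at which its call begins.
- manip.sign_off(): hands the job in, once; it reports no verdict.
The state is a dict: "t": time; "q": joint angles; "qd": joint speeds; "tau": joint torques, N m; "tcp_pos": TCP position; "tool_rot": TCP orientation; "force": force on the tool from outside, world axes, zero at the start; "ft_torque": the same for the moment, N m; "finger_gap": opening from 0.0 (shut) to 1.0 (fully open).
Only numpy, scipy, OpenCV 4.12 (cv2) and the standard library are available. Lean on these libraries where they do the work, as an engineer would, in place of code of your own. Each camera call takes 0.05 s, during which the arm holds its last target. There are 200 camera calls.

## Working session

There is one attempt and no reset: what is moved stays moved. The work goes in short steps, Python scripts to look and compute and a tool call to move; the robot and the scene stay as the last step left them, time stands still between calls to the robot, and variables do not carry over. Pictures are saved under pics/ and viewed, on a budget of 14 in all, crops included, one or two more only if the job needs it, and the job is handed in when it is done.

Besides the shell and the picture viewer there is one more tool, called after "Call:" by a JSON object that holds its "fn" and its "kwargs". move_arm: Moves the arm, as the interface text tells. Its arguments: {"type":"object","properties":{"plan":{"type":"array"},"force":{"type":"number"}},"required":["plan"]}

```bash
mkdir -p pics; cat > h.py <<'E'
import numpy as np, cv2
from station import status, snapshot, manip
def save(s,n,crop=None,f=1):
    im=s["img"]
    if crop: x0,y0,x1,y1=crop; im=im[y0:y1,x0:x1]
    cv2.imwrite(f"pics/{n}.png",cv2.resize(im[:,:,::-1],None,fx=f,fy=f,interpolation=cv2.INTER_CUBIC))
def ray(s,u,v):
    K=s["mtx"];k=s["k1"]
    xd,yd=(u-K[0,2])/K[0,0],(v-K[1,2])/K[1,1]
    x,y=xd,yd
    for _ in range(20):
        r=x*x+y*y; x,y=xd/(1+k*r),yd/(1+k*r)
    return np.array([x,-y,-1.])
def atz(s,u,v,z):
    d=s["T"][:3,:3]@ray(s,u,v);o=s["T"][:3,3]
    return o+d*(z-o[2])/d[2]
def atd(s,u,v):
    d=s["depth"][int(v),int(u)]
    return s["T"][:3,:3]@(ray(s,u,v)*d)+s["T"][:3,3]
E
python3 - <<'E'
from h import *
import pickle
for n in("top","side"):
    s=snapshot(n);save(s,n+"0");pickle.dump(s,open(n+"0.pkl","wb"));print(n,s["T"].round(3).tolist(),s["k1"],s["mtx"].tolist())
st=status.sense();print(st["tcp_pos"],st["tool_rot"],st["force"],st["finger_gap"])
E
```

```text
top [[0.102, 0.974, -0.204, 0.379], [-0.995, 0.1, -0.019, 0.002], [0.002, 0.205, 0.979, 1.143], [0.0, 0.0, 0.0, 1.0]] -0.07738643575688091 [[495.1971193769778, 0.0, 322.3122685270495], [0.0, 495.1971193769778, 231.65812309320876], [0.0, 0.0, 1.0]]
side [[-0.993, 0.076, -0.086, 0.531], [-0.114, -0.565, 0.817, 0.708], [0.013, 0.822, 0.57, 0.545], [0.0, 0.0, 0.0, 1.0]] 0.013576187144859973 [[455.19783282259596, 0.0, 322.9034537132146], [0.0, 455.19783282259596, 240.07806439010793], [0.0, 0.0, 1.0]]
[ 0.23683037 -0.57773408  0.25243318] [ 9.81165841e-01  1.93164790e-01 -4.15577861e-06 -9.77707905e-04] [ 0.16414901  1.42706879 -0.44093974] 1.0026014549560176
```

View pics/top0.png

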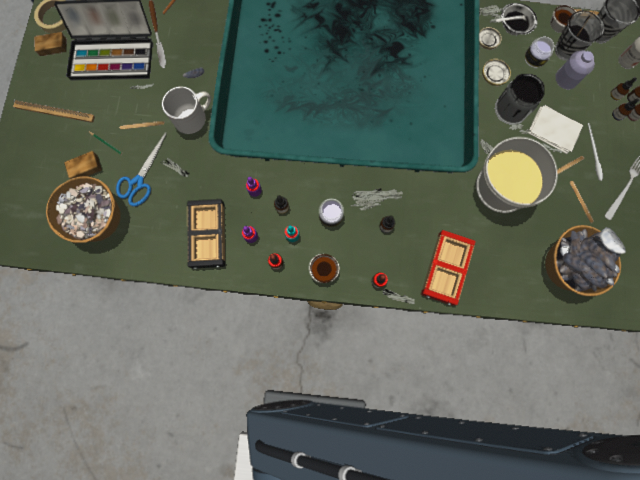

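View pics/side0.png

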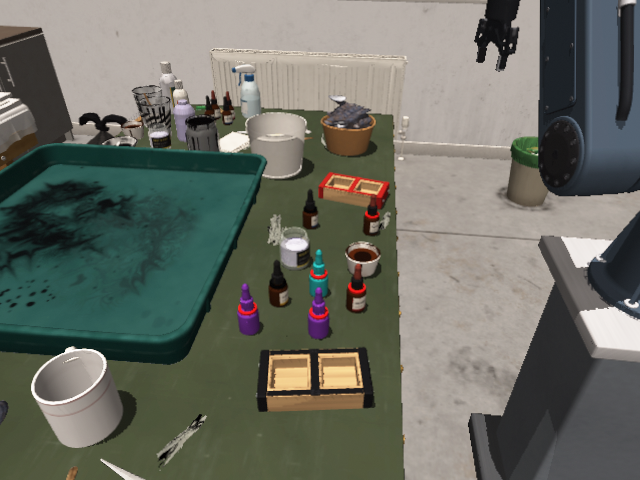

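The top view shows the black rack at (207,234) and the red rack at (450,268). The black bottles are at (281,204) and (387,224), and the red ones at (275,261) and (380,281). The lookalikes are purple at (252,186) and (249,233) and turquoise at (291,232). They have red rings but the wrong body and bulb colours, so they are not meant. I'll confirm this in an enlarged crop.

```bash
python3 - <<'E'
from h import *
import pickle
s=pickle.load(open("top0.pkl","rb"));save(s,"top0c",(180,165,480,315),2.66)
E
```

```text
(no output)
```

View pics/top0c.png

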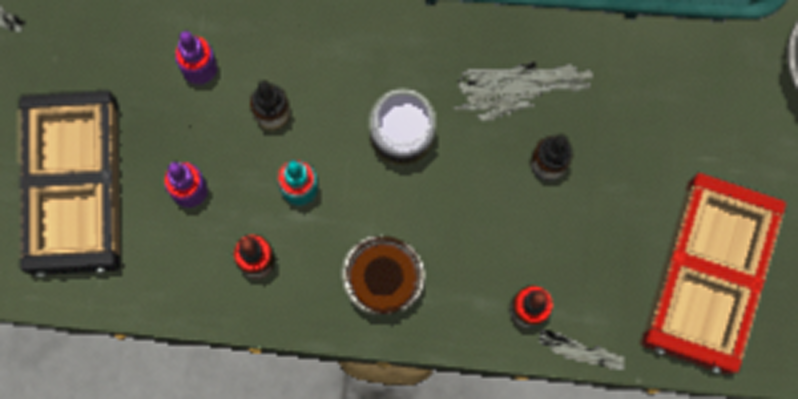

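The crop confirms it. The red-bulb brown bottles are at crop (254,255) and (534,306), and the black ones at (268,105) and (553,158). Next I'll measure bottles and racks by depth, from both views.

```bash
cat >> h.py <<'E'
def cloud(s):
    K=s["mtx"];v,u=np.mgrid[0:480,0:640]
    p=cv2.undistortPoints(np.stack([u,v],-1).reshape(-1,1,2).astype(float),K,np.array([s["k1"],0,0,0.])).reshape(480,640,2)
    d=s["depth"];P=np.stack([p[...,0]*d,-p[...,1]*d,-d],-1)@s["T"][:3,:3].T+s["T"][:3,3]
    P[d==0]=np.nan
    return P
E
python3 - <<'E'
from h import *
import pickle
S={n:pickle.load(open(n+"0.pkl","rb")) for n in("top","side")}
s=S["top"];c=lambda u,v:(180+u/2.66,165+v/2.66)
for n,(u,v),z in (("blkA",(270,106),.041),("blkB",(553,158),.041),("redA",(254,255),.044),("redB",(534,306),.044),("pur1",(196,59),.044),("pur2",(184,183),.044),("turq",(297,182),.044),("jar",(403,123),.068),("ram",(384,276),.04)):
    p=atz(s,*c(u,v),z); out=[n,p[:2].round(3)]
    for k in S:
        P=cloud(S[k]);r=np.hypot(P[...,0]-p[0],P[...,1]-p[1])
        for lo,hi in((.06,.1),(.03,.05)):
            m=(r<.03)&(P[...,2]>lo)&(P[...,2]<hi);q=P[m]
            out+= [k,int(m.sum()),((q.min(0)+q.max(0))/2).round(3)[:2], q[:,2].max().round(3)] if m.sum() else [k,0]
    print(*out)
print("black rack corners",[atz(s,*c(*x),.034)[:2].round(4).tolist() for x in((20,95),(114,92),(118,266),(24,270))])
print("red rack corners",[atz(s,*c(*x),.034)[:2].round(4).tolist() for x in((698,176),(784,203),(735,369),(647,341))])
for k in S:
    P=cloud(S[k]);print(k,"bench z",np.nanmedian(P[...,2][(abs(P[...,0]-.5)<.15)&(abs(P[...,1])<.15)]))
    for n,cy in(("black",.26),("red",-.27)):
        m=(P[...,2]>.027)&(P[...,2]<.04)&(abs(P[...,1]-cy)<.1)&(P[...,0]<.62)&(P[...,0]>.3)
        m=cv2.morphologyEx(m.astype(np.uint8),cv2.MORPH_CLOSE,np.ones((15,15)))
        nn,l,stt,_=cv2.connectedComponentsWithStats(m);i=1+stt[1:,4].argmax()
        q=P[(l==i)&(P[...,2]>.027)&(P[...,2]<.04)][:,:2]
        print(k,n,cv2.minAreaRect((q*1000).astype(np.float32)))
E
```

```text
blkA [0.662 0.123] top 64 [0.667 0.125] 0.094 top 97 [0.667 0.125] 0.05 side 146 [0.669 0.126] 0.091 side 222 [0.669 0.128] 0.05
blkB [ 0.641 -0.124] top 63 [ 0.646 -0.123] 0.093 top 95 [ 0.646 -0.124] 0.05 side 87 [ 0.649 -0.122] 0.091 side 138 [ 0.648 -0.119] 0.05
redA [0.531 0.121] top 67 [0.533 0.122] 0.097 top 94 [0.534 0.123] 0.05 side 175 [0.535 0.124] 0.095 side 251 [0.535 0.127] 0.05
redB [ 0.512 -0.118] top 66 [ 0.514 -0.116] 0.098 top 100 [ 0.514 -0.116] 0.05 side 115 [ 0.517 -0.112] 0.095 side 163 [ 0.517 -0.111] 0.05
pur1 [0.697 0.192] top 73 [0.702 0.196] 0.099 top 94 [0.702 0.195] 0.05 side 189 [0.703 0.196] 0.095 side 281 [0.704 0.197] 0.05
pur2 [0.587 0.188] top 70 [0.59 0.19] 0.097 top 88 [0.589 0.189] 0.05 side 191 [0.592 0.191] 0.095 side 281 [0.591 0.194] 0.049
turq [0.597 0.092] top 68 [0.601 0.092] 0.097 top 81 [0.602 0.093] 0.05 side 158 [0.603 0.095] 0.095 side 230 [0.603 0.095] 0.05
jar [0.652 0.007] top 109 [0.658 0.008] 0.072 top 297 [0.655 0.007] 0.05 side 155 [0.659 0.008] 0.068 side 230 [0.653 0.007] 0.05
ram [0.525 0.01 ] top 0 top 213 [0.525 0.009] 0.044 side 0 side 115 [0.523 0.01 ] 0.04
black rack corners [[0.6518, 0.3434], [0.6628, 0.2612], [0.5113, 0.2359], [0.4994, 0.3156]]
red rack corners [[0.6401, -0.2513], [0.624, -0.3273], [0.4775, -0.2917], [0.4937, -0.216]]
top bench z -0.00020687363576255002
top black ((565.3017578125, 289.8848876953125), (121.6407699584961, 79.77351379394531), 9.681198120117188)
top red ((555.7745361328125, -270.9175109863281), (82.43090057373047, 148.5077362060547), 76.7503890991211)
side bench z -0.0005355498615630117
side black ((566.5107421875, 288.3681640625), (119.81778717041016, 83.09220886230469), 8.85002326965332)
side red ((557.34912109375, -270.54583740234375), (84.00875854492188, 146.07870483398438), 76.3028335571289)
```

Measured in world (x, y):

| Item | x | y | Yaw |
|---|---|---|---|
| Red bottle A | .534 | .123 | – |
| Red bottle B | .515 | -.114 | – |
| Black bottle A | .668 | .126 | – |
| Black bottle B | .647 | -.122 | – |
| Red rack | .559 | -.271 | -0.235 |
| Black rack | .582 | .289 | +0.17 |

I'll start with red B, which is nearest, and travel high.

Call:
{"fn": "move_arm", "kwargs": {"plan": [[[0,0,0,0.12,-0.09,0,0],[0,0,0,0.25,-0.19,0,0],[0,0,0,0.38,-0.28,0,0],[0,0,0,0.5,-0.38,0,0],[0,0,0,0.62,-0.47,0,0],[0,0,0,0.75,-0.56,0,0],[0,0,0,0.88,-0.66,0,0.2],[0,0,0,1,-0.75,0,0.4]]], "force": 25}}

```text
t: 1.1
tcp_pos: [0.3016, -0.47, 0.2533]
tool_rot: [0.981, 0.193, 0.0, -0.0]
force: [-0.2, -0.0, -0.1]
finger_gap: 0.613
```

Call:
{"fn": "move_arm", "kwargs": {"plan": [[[0,0,0,0.12,-0.09,0,0.4],[0,0,0,0.25,-0.19,0,0.4],[0,0,0,0.38,-0.28,0,0.4],[0,0,0,0.5,-0.38,0,0.4],[0,0,0,0.62,-0.47,0,0.4],[0,0,0,0.75,-0.56,0,0.4],[0,0,0,0.88,-0.66,0,0.4],[0,0,0,1,-0.75,0,0.4]]]}}

```text
t: 2.1
tcp_pos: [0.3657, -0.3627, 0.2533]
tool_rot: [0.981, 0.193, 0.0, -0.0]
force: [0.3, -0.3, 0.8]
finger_gap: 0.601
```

Call:
{"fn": "move_arm", "kwargs": {"plan": [[[0,0,0,0.12,-0.09,0,0.4],[0,0,0,0.25,-0.19,0,0.4],[0,0,0,0.38,-0.28,0,0.4],[0,0,0,0.5,-0.38,0,0.4],[0,0,0,0.62,-0.47,0,0.4],[0,0,0,0.75,-0.56,0,0.4],[0,0,0,0.88,-0.66,0,0.4],[0,0,0,1,-0.75,0,0.4]]]}}

```text
t: 3.1
tcp_pos: [0.4298, -0.2554, 0.2533]
tool_rot: [0.981, 0.193, -0.0, -0.0]
force: [-0.6, 0.6, 0.2]
finger_gap: 0.602
```

Call:
{"fn": "move_arm", "kwargs": {"plan": [[[0,0,0.06,0.1,-0.09,0,0.4],[0,0,0.12,0.2,-0.19,0,0.4],[0,0,0.18,0.3,-0.28,0,0.4],[0,0,0.25,0.4,-0.38,0,0.4],[0,0,0.31,0.5,-0.47,0,0.4],[0,0,0.38,0.6,-0.56,0,0.4],[0,0,0.44,0.7,-0.66,0,0.4],[0,0,0.495,0.8,-0.75,0,0.4]]]}}

```text
t: 4.1
tcp_pos: [0.4752, -0.1557, 0.2533]
tool_rot: [1.0, -0.001, -0.0, -0.0]
force: [0.4, -0.3, -0.4]
finger_gap: 0.599
```

```bash
cat >> h.py <<'E'
from scipy.spatial.transform import Rotation as Rn
def go(x,y,z,yaw=0.):
    "shift (100 mm units, tool axes) and turn (pi/4) to the pose with tool x at yaw, pointing down"
    st=status.sense();R=Rn.from_quat(st["tool_rot"])
    tgt=Rn.from_euler("z",yaw)*Rn.from_quat([1,0,0,0])
    print("t",round(st["t"],2),"tcp",st["tcp_pos"].round(4),"gap",round(st["finger_gap"],3),"F",np.round(st["force"],1),
      "| shift",(R.inv().apply(np.array([x,y,z])-st["tcp_pos"])*10).round(3),"turn",((R.inv()*tgt).as_rotvec()/(np.pi/4)).round(3))
E
python3 - <<'E'
from h import *
import pickle
go(.516,-.114,.25)
s=snapshot("wrist");save(s,"w1");pickle.dump(s,open("w1.pkl","wb"));print(s["T"].round(3).tolist())
E
```

```text
t 4.1 tcp [ 0.4752 -0.1557  0.2533] gap 0.599 F [ 0.4 -0.3 -0.4] | shift [ 0.408 -0.418  0.033] turn [-0.     0.    -0.002]
[[-0.002, 0.952, 0.307, 0.553], [-1.0, -0.002, -0.002, -0.156], [-0.001, -0.307, 0.952, 0.372], [0.0, 0.0, 0.0, 1.0]]
```

View pics/w1.png

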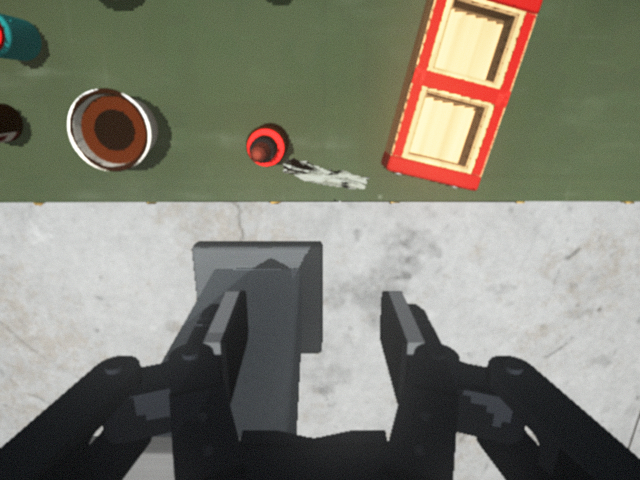

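The wrist view shows the red bottle's ring at (267,146), the near red well spanning about (402–495, 88–174) and the far one above it. I'll refine both from this.

```bash
python3 - <<'E'
from h import *
import pickle
s=pickle.load(open("w1.pkl","rb"))
print("ring",atz(s,267,146,.044)[:2].round(4))
P=cloud(s);r=np.hypot(P[...,0]-.515,P[...,1]+.115)
for lo,hi in((.055,.1),(.035,.05)):
    q=P[(r<.03)&(P[...,2]>lo)&(P[...,2]<hi)];print(len(q),((q.min(0)+q.max(0))/2).round(4),q[:,2].max())
for n,pts in (("near",((421,88),(495,104),(475,172),(402,157))),("far",((452,2),(528,11),(505,87),(430,70)))):
    print(n,np.mean([atz(s,*p,.032)[:2] for p in pts],0).round(4))
print([atz(s,*p,.034)[:2].round(3).tolist() for p in((387,165),(478,189),(385,155),(541,8))])
for i,j in((0,.54),):
    for n,c in(("near",(.525,-.263)),("far",(.593,-.279))):
        m=(abs(P[...,0]-c[0])<.035)&(abs(P[...,1]-c[1])<.035)&(P[...,2]<.02)&(P[...,2]>.002)
        q=(P[m][:,:2]*1000).astype(np.float32);print(n,len(q),cv2.minAreaRect(q))
E
```

```text
ring [ 0.5161 -0.1182]
597 [ 0.5157 -0.1168  0.0754] 0.09569513584895695
713 [ 0.516  -0.1167  0.0424] 0.04960382439332345
near [ 0.5268 -0.2657]
far [ 0.5937 -0.2834]
[[0.499, -0.216], [0.479, -0.295], [0.508, -0.214], [0.619, -0.328]]
near 3458 ((528.80322265625, -258.20745849609375), (66.76570892333984, 50.23856735229492), 77.40943908691406)
far 3997 ((597.8698120117188, -274.1274719238281), (66.85579681396484, 49.353885650634766), 76.64688110351562)
```

Call:
{"fn": "move_arm", "kwargs": {"plan": [[[0,0,0,0.14,-0.13,0,0.4],[0,0,0,0.28,-0.26,0,0.4],[0,0,0,0.41,-0.39,0,0.4],[0,0,0,0.41,-0.39,0.2,0.4],[0,0,0,0.41,-0.39,0.4,0.4],[0,0,0,0.41,-0.39,0.6,0.4],[0,0,0,0.41,-0.39,0.8,0.4],[0,0,0,0.41,-0.39,0.9,0.4]]]}}

```text
t: 5.15
tcp_pos: [0.516, -0.117, 0.1622]
tool_rot: [1.0, 0.0, -0.001, -0.0]
force: [1.5, 0.8, 0.6]
finger_gap: 0.599
```

```bash
python3 - <<'E'
from h import *
go(.516,-.117,.073)
s=snapshot("wrist");save(s,"w2")
E
```

```text
t 5.15 tcp [ 0.516  -0.117   0.1622] gap 0.599 F [1.5 0.8 0.6] | shift [0.001 0.    0.892] turn [-0.001  0.002  0.001]
```

View pics/w2.png

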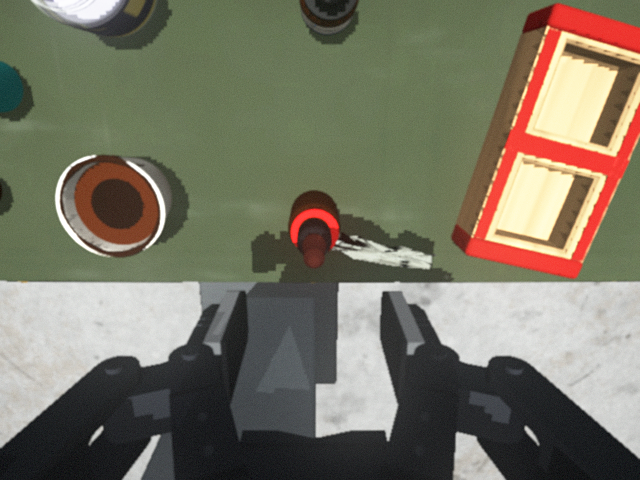

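The bottle lies on the centre line between the jaws, with its bulb at (314,250). Descend and grip.

Call:
{"fn": "move_arm", "kwargs": {"plan": [[[0,0,0,0,0,0.3,0.4],[0,0,0,0,0,0.6,0.4],[0,0,0,0,0,0.8,0.4],[0,0,0,0,0,0.89,0.4],[0,0,0,0,0,0.89,0.5],[0,0,0,0,0,0.89,0.6],[0,0,0,0,0,0.89,0.7],[0,0,0,0,0,0.89,0.8]]], "force": 30}}

```text
t: 6.2
tcp_pos: [0.5162, -0.1178, 0.0749]
tool_rot: [1.0, 0.0, 0.001, 0.0]
force: [-1.5, -0.5, 0.3]
finger_gap: 0.197
```

Call:
{"fn": "move_arm", "kwargs": {"plan": [[[0,0,0,0,0,0,0.9],[0,0,0,0,0,0,1],[0,0,0,0,0,0,1],[0,0,0,0,0,0,1],[0,0,0,0,0,-0.1,1],[0,0,0,0,0,-0.2,1],[0,0,0,0,0,-0.35,1],[0,0,0,0,0,-0.5,1]]]}}

```text
t: 7.2
tcp_pos: [0.5159, -0.1177, 0.1255]
tool_rot: [1.0, 0.0, 0.0, 0.0]
force: [-0.5, 0.5, 0.1]
finger_gap: 0.177
```

```bash
python3 - <<'E'
from h import *
go(.527,-.265,.083)
s=snapshot("wrist");save(s,"w3")
E
```

```text
t 7.2 tcp [ 0.5159 -0.1177  0.1255] gap 0.177 F [-0.5  0.5  0.1] | shift [0.11  1.473 0.425] turn [ 0.    -0.001  0.   ]
```

View pics/w3.png

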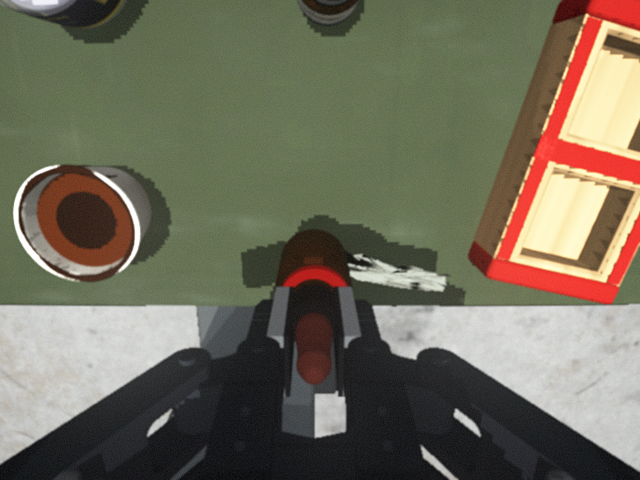

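The red bottle is held upright at a gap of about 15 mm. Carry it to the near red well.

Call:
{"fn": "move_arm", "kwargs": {"plan": [[[0,0,0,0,0.05,-0.1,1],[0,0,0,0.02,0.15,-0.2,1],[0,0,0,0.04,0.3,-0.2,1],[0,0,0,0.06,0.45,-0.2,1],[0,0,0,0.08,0.6,-0.2,1],[0,0,0,0.1,0.75,-0.2,1],[0,0,0,0.11,0.9,-0.2,1],[0,0,0,0.11,1,-0.2,1]]]}}

```text
t: 8.25
tcp_pos: [0.5269, -0.2189, 0.1442]
tool_rot: [1.0, -0.0, 0.0, 0.0]
force: [1.0, 0.2, -0.8]
finger_gap: 0.176
```

Call:
{"fn": "move_arm", "kwargs": {"plan": [[[0,0,0,0,0.15,0,1],[0,0,0,0,0.3,0,1],[0,0,0,0,0.42,0,1],[0,0,0,0,0.475,0,1],[0,0,0,0,0.475,0,1],[0,0,0,0,0.475,0.08,1],[0,0,0,0,0.475,0.16,1],[0,0,0,0,0.475,0.24,1]]]}}

```text
t: 9.25
tcp_pos: [0.5267, -0.2646, 0.1195]
tool_rot: [1.0, 0.0, -0.0, -0.0]
force: [-0.6, 0.4, 0.2]
finger_gap: 0.173
```

```bash
python3 - <<'E'
from h import *
go(.527,-.265,.086)
s=snapshot("wrist");save(s,"w4")
E
```

```text
t 9.25 tcp [ 0.5267 -0.2646  0.1195] gap 0.173 F [-0.6  0.4  0.2] | shift [0.003 0.004 0.335] turn [-0.001  0.001  0.001]
```

View pics/w4.png

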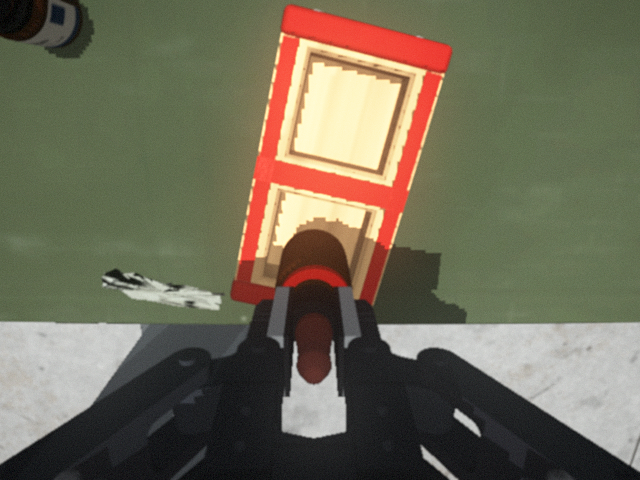

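The bottle stands over the centre of the near well (bottle x about 314, well about 318). Lower, release and lift.

Call:
{"fn": "move_arm", "kwargs": {"plan": [[[0,0,0,0,0,0.1,1],[0,0,0,0,0,0.2,1],[0,0,0,0,0,0.28,1],[0,0,0,0,0,0.335,1],[0,0,0,0,0,0.335,1],[0,0,0,0,0,0.335,1],[0,0,0,0,0,0.335,0.8],[0,0,0,0,0,0.335,0.7]]]}}

```text
t: 10.3
tcp_pos: [0.527, -0.2653, 0.0872]
tool_rot: [1.0, 0.0, 0.0, 0.0]
force: [0.4, -0.6, 1.8]
finger_gap: 0.303
```

Call:
{"fn": "move_arm", "kwargs": {"plan": [[[0,0,0,0,0,0,0.6],[0,0,0,0,0,0,0.5],[0,0,0,0,0,0,0.4],[0,0,0,0,0,-0.1,0.4],[0,0,0,0,0,-0.3,0.4],[0,0,0,0,0,-0.5,0.4],[0,0,0,0,0,-0.7,0.4],[0,0,0,0,0,-0.9,0.4]]]}}

```text
t: 11.3
tcp_pos: [0.5269, -0.2652, 0.1782]
tool_rot: [1.0, -0.0, 0.0, 0.0]
force: [-0.3, -0.2, 0.2]
finger_gap: 0.603
```

```bash
python3 - <<'E'
from h import *
go(.647,-.122,.18)
P=cloud(snapshot("top"))
for c in((.527,-.265),(.647,-.122)):
    r=np.hypot(P[...,0]-c[0],P[...,1]-c[1])
    for lo,hi in((.06,.12),(.042,.06)):
        q=P[(r<.03)&(P[...,2]>lo)&(P[...,2]<hi)];print(c,lo,len(q),*(((q.min(0)+q.max(0))/2).round(4)[:2],q[:,2].max().round(3)) if len(q) else ())
E
```

```text
t 11.3 tcp [ 0.5269 -0.2652  0.1782] gap 0.603 F [-0.3 -0.2  0.2] | shift [ 1.201 -1.432 -0.018] turn [ 0.001 -0.001 -0.   ]
(0.527, -0.265) 0.06 0
(0.527, -0.265) 0.042 16 [ 0.5274 -0.25  ] 0.059
(0.647, -0.122) 0.06 66 [ 0.646  -0.1234] 0.094
(0.647, -0.122) 0.042 59 [ 0.6463 -0.1233] 0.058
```

Call:
{"fn": "move_arm", "kwargs": {"plan": [[[0,0,0,0.08,-0.09,0,0.4],[0,0,0,0.2,-0.23,0,0.4],[0,0,0,0.32,-0.37,0,0.4],[0,0,0,0.44,-0.51,0,0.4],[0,0,0,0.56,-0.65,0,0.4],[0,0,0,0.68,-0.79,0,0.4],[0,0,0,0.76,-0.9,0,0.4],[0,0,0,0.8,-0.95,0,0.4]]]}}

```text
t: 12.35
tcp_pos: [0.6074, -0.1693, 0.1768]
tool_rot: [1.0, 0.0, -0.0, 0.0]
force: [-0.3, 0.5, 0.7]
finger_gap: 0.597
```

```bash
python3 - <<'E'
from h import *
go(.648,-.1235,.18)
s=snapshot("wrist");P=cloud(s)
for c in((.648,-.123),):
    r=np.hypot(P[...,0]-c[0],P[...,1]-c[1])
    for lo,hi in((.055,.1),(.035,.05)):
        q=P[(r<.03)&(P[...,2]>lo)&(P[...,2]<hi)];print(c,lo,len(q),*(((q.min(0)+q.max(0))/2).round(4)[:2],q[:,2].max().round(3)) if len(q) else ())
save(s,"w5");save(snapshot("side"),"s5",(290,140,430,270),4)
E
```

```text
t 12.35 tcp [ 0.6074 -0.1693  0.1768] gap 0.597 F [-0.3  0.5  0.7] | shift [ 0.407 -0.457 -0.032] turn [0.    0.    0.001]
(0.648, -0.123) 0.055 1044 [ 0.6481 -0.1245] 0.092
(0.648, -0.123) 0.035 1063 [ 0.6484 -0.1248] 0.05
```

View pics/s5.png

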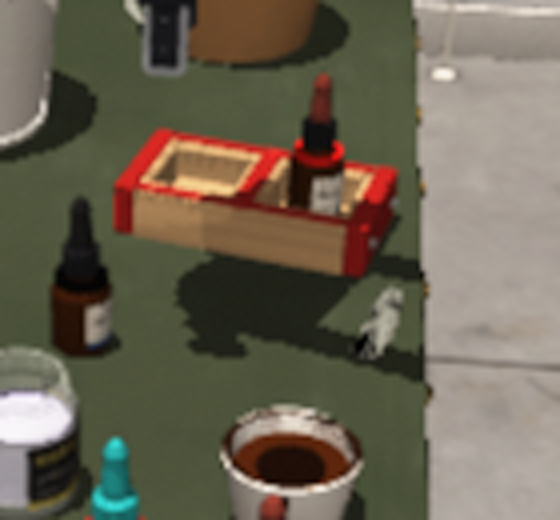

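The first red bottle stands upright in the near well of the red rack. Black B is at (.648,-.1247). Next, descend, grip and lift.

Call:
{"fn": "move_arm", "kwargs": {"plan": [[[0,0,0,0.1,-0.11,0,0.4],[0,0,0,0.24,-0.26,0,0.4],[0,0,0,0.36,-0.39,0,0.4],[0,0,0,0.41,-0.445,0,0.4],[0,0,0,0.41,-0.445,0.1,0.4],[0,0,0,0.41,-0.445,0.3,0.4],[0,0,0,0.41,-0.445,0.5,0.4],[0,0,0,0.41,-0.445,0.7,0.4]]]}}

```text
t: 13.45
tcp_pos: [0.6472, -0.126, 0.1054]
tool_rot: [1.0, -0.0, -0.001, -0.0]
force: [-0.6, -0.5, -0.1]
finger_gap: 0.598
```

Call:
{"fn": "move_arm", "kwargs": {"plan": [[[0,0,0,0,0,0.15,0.4],[0,0,0,0,0,0.28,0.4],[0,0,0,0,0,0.34,0.4],[0,0,0,0,0,0.34,0.5],[0,0,0,0,0,0.34,0.6],[0,0,0,0,0,0.34,0.7],[0,0,0,0,0,0.34,0.8],[0,0,0,0,0,0.34,0.9]]]}}

```text
t: 14.45
tcp_pos: [0.6481, -0.1257, 0.0733]
tool_rot: [1.0, 0.0, 0.0, 0.0]
force: [-0.4, -0.8, 0.7]
finger_gap: 0.179
```

Call:
{"fn": "move_arm", "kwargs": {"plan": [[[0,0,0,0,0,0,1],[0,0,0,0,0,0,1],[0,0,0,0,0,-0.1,1],[0,0,0,0,0,-0.25,1],[0,0,0,0,0,-0.45,1],[0,0,0,0,0,-0.65,1],[0,0,0,0,0,-0.85,1],[0,0,0,0,0,-1,1]]]}}

```text
t: 15.45
tcp_pos: [0.6484, -0.1259, 0.1751]
tool_rot: [1.0, 0.0, 0.001, 0.0]
force: [-0.8, 0.4, -0.7]
finger_gap: 0.178
```

```bash
python3 - <<'E'
from h import *
go(.617,.295,.19)
s=snapshot("wrist");save(s,"w6")
E
```

```text
t 15.45 tcp [ 0.6484 -0.1259  0.1751] gap 0.178 F [-0.8  0.4 -0.7] | shift [-0.313 -4.208 -0.153] turn [ 0.001 -0.003  0.   ]
```

View pics/w6.png

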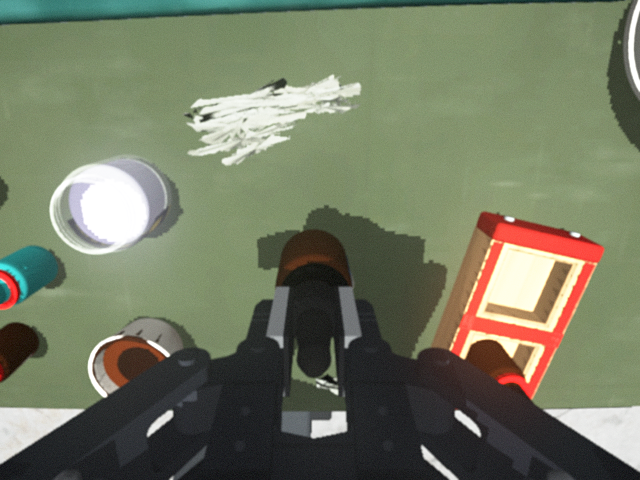

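Black B is held upright. Carry it high, with the foot about 125 mm up, to the far black well.

Call:
{"fn": "move_arm", "kwargs": {"plan": [[[0,0,0,0,-0.05,-0.15,1],[0,0,0,0,-0.15,-0.25,1],[0,0,0,0,-0.29,-0.25,1],[0,0,0,0,-0.43,-0.25,1],[0,0,0,0,-0.57,-0.25,1],[0,0,0,0,-0.71,-0.25,1],[0,0,0,0,-0.86,-0.25,1],[0,0,0,0,-1,-0.25,1]]]}}

```text
t: 16.5
tcp_pos: [0.6478, -0.0246, 0.1977]
tool_rot: [1.0, 0.0, -0.0, -0.0]
force: [-0.2, 0.7, -0.3]
finger_gap: 0.176
```

Call:
{"fn": "move_arm", "kwargs": {"plan": [[[0,0,0,0,-0.13,0,1],[0,0,0,0,-0.25,0,1],[0,0,0,0,-0.38,0,1],[0,0,0,0,-0.5,0,1],[0,0,0,0,-0.63,0,1],[0,0,0,0,-0.75,0,1],[0,0,0,0,-0.88,0,1],[0,0,0,0,-1,0,1]]]}}

```text
t: 17.5
tcp_pos: [0.6478, 0.0752, 0.1978]
tool_rot: [1.0, 0.0, -0.0, -0.0]
force: [-0.2, -0.4, -1.1]
finger_gap: 0.179
```

Call:
{"fn": "move_arm", "kwargs": {"plan": [[[0,0,0,-0.04,-0.13,0,1],[0,0,0,-0.08,-0.25,0,1],[0,0,0,-0.12,-0.38,0,1],[0,0,0,-0.16,-0.5,0,1],[0,0,0,-0.2,-0.63,0,1],[0,0,0,-0.24,-0.75,0,1],[0,0,0,-0.28,-0.88,0,1],[0,0,0,-0.31,-1,0,1]]]}}

```text
t: 18.5
tcp_pos: [0.6166, 0.1752, 0.1978]
tool_rot: [1.0, 0.0, -0.0, -0.0]
force: [0.5, 0.3, -0.1]
finger_gap: 0.183
```

```bash
python3 - <<'E'
from h import *
import pickle
go(.617,.295,.19)
s=snapshot("wrist");save(s,"w7");pickle.dump(s,open("w7.pkl","wb"))
E
```

```text
t 18.5 tcp [0.6166 0.1752 0.1978] gap 0.183 F [ 0.5  0.3 -0.1] | shift [ 0.005 -1.198  0.078] turn [-0.  0.  0.]
```

View pics/w7.png

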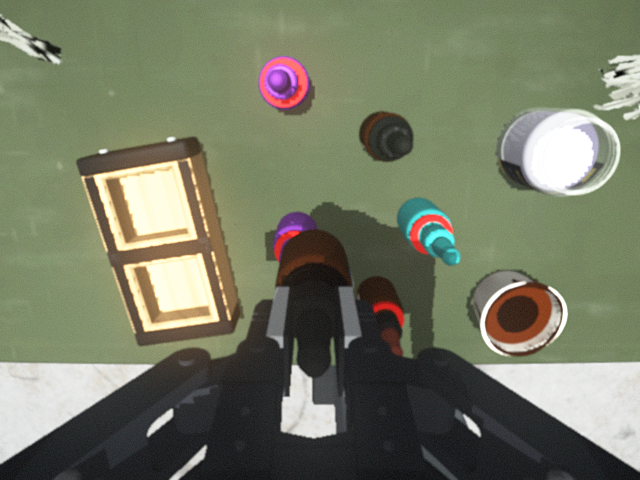

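The view shows the black rack at left. The far well's rim corners are about (95,178), (186,160), (203,240), (117,257), and the near well's about (122,268), (203,251), (219,319), (143,333). The black bottle to fetch next is at (385,136).

```bash
python3 - <<'E'
from h import *
import pickle
s=pickle.load(open("w7.pkl","rb"))
for n,pts in (("far",((95,178),(186,160),(203,240),(117,257))),("near",((122,268),(203,251),(219,319),(143,333)))):
    print(n,np.mean([atz(s,*p,.032)[:2] for p in pts],0).round(4))
P=cloud(s)
for c in((.668,.126),(.534,.123)):
    r=np.hypot(P[...,0]-c[0],P[...,1]-c[1])
    for lo,hi in((.055,.1),(.035,.05)):
        q=P[(r<.03)&(P[...,2]>lo)&(P[...,2]<hi)];print(c,lo,len(q),*(((q.min(0)+q.max(0))/2).round(4)[:2],q[:,2].max().round(3)) if len(q) else ())
E
```

```text
far [0.6166 0.2948]
near [0.5491 0.2863]
(0.668, 0.126) 0.055 889 [0.6688 0.1257] 0.092
(0.668, 0.126) 0.035 951 [0.6685 0.1257] 0.05
(0.534, 0.123) 0.055 678 [0.5385 0.1214] 0.093
(0.534, 0.123) 0.035 607 [0.5402 0.1208] 0.049
```

Call:
{"fn": "move_arm", "kwargs": {"plan": [[[0,0,0,0,-0.13,0,1],[0,0,0,0,-0.25,0,1],[0,0,0,0,-0.38,0,1],[0,0,0,0,-0.5,0,1],[0,0,0,0,-0.63,0,1],[0,0,0,0,-0.75,0,1],[0,0,0,0,-0.88,0,1],[0,0,0,0,-1,0,1]]]}}

```text
t: 19.55
tcp_pos: [0.6168, 0.2752, 0.1978]
tool_rot: [1.0, 0.0, 0.0, -0.0]
force: [1.1, -0.3, -0.6]
finger_gap: 0.178
```

Call:
{"fn": "move_arm", "kwargs": {"plan": [[[0,0,0,0,-0.1,0,1],[0,0,0,0,-0.17,0,1],[0,0,0,0,-0.196,0,1],[0,0,0,0,-0.196,0.1,1],[0,0,0,0,-0.196,0.25,1],[0,0,0,0,-0.196,0.4,1],[0,0,0,0,-0.196,0.55,1],[0,0,0,0,-0.196,0.65,1]]]}}

```text
t: 20.55
tcp_pos: [0.6163, 0.2936, 0.131]
tool_rot: [1.0, -0.0, -0.001, 0.0]
force: [-0.0, -0.4, -0.8]
finger_gap: 0.178
```

```bash
python3 - <<'E'
from h import *
go(.6165,.295,.085)
E
```

```text
t 20.55 tcp [0.6163 0.2936 0.131 ] gap 0.178 F [-0.  -0.4 -0.8] | shift [ 0.003 -0.014  0.46 ] turn [ 0.001  0.002 -0.   ]
```

Call:
{"fn": "move_arm", "kwargs": {"plan": [[[0,0,0,0,0,0.15,1],[0,0,0,0,0,0.28,1],[0,0,0,0,0,0.38,1],[0,0,0,0,0,0.45,1],[0,0,0,0,0,0.45,1],[0,0,0,0,0,0.45,1],[0,0,0,0,0,0.45,0.8],[0,0,0,0,0,0.45,0.7]]]}}

```text
t: 21.55
tcp_pos: [0.6172, 0.294, 0.0884]
tool_rot: [1.0, 0.0, 0.0, -0.0]
force: [0.5, 0.5, 0.0]
finger_gap: 0.299
```

Call:
{"fn": "move_arm", "kwargs": {"plan": [[[0,0,0,0,0,0,0.6],[0,0,0,0,0,0,0.5],[0,0,0,0,0,0,0.4],[0,0,0,0,0,-0.15,0.4],[0,0,0,0,0,-0.35,0.4],[0,0,0,0,0,-0.55,0.4],[0,0,0,0,0,-0.75,0.4],[0,0,0,0,0,-0.95,0.4]]]}}

```text
t: 22.55
tcp_pos: [0.617, 0.294, 0.185]
tool_rot: [1.0, -0.0, 0.001, -0.0]
force: [-0.0, -0.5, 0.9]
finger_gap: 0.605
```

Call:
{"fn": "move_arm", "kwargs": {"plan": [[[0,0,0,0.06,0.12,0,0.4],[0,0,0,0.12,0.25,0,0.4],[0,0,0,0.18,0.37,0,0.4],[0,0,0,0.25,0.5,0,0.4],[0,0,0,0.31,0.62,0,0.4],[0,0,0,0.38,0.75,0,0.4],[0,0,0,0.44,0.9,0,0.4],[0,0,0,0.5,1,0,0.4]]]}}

```text
t: 23.55
tcp_pos: [0.6673, 0.1928, 0.1828]
tool_rot: [1.0, -0.0, -0.0, 0.0]
force: [-0.4, 0.3, 0.4]
finger_gap: 0.601
```

```bash
python3 - <<'E'
from h import *
go(.6687,.1255,.073)
s=snapshot("wrist");P=cloud(s)
for c in((.668,.126),(.616,.295)):
    r=np.hypot(P[...,0]-c[0],P[...,1]-c[1])
    for lo,hi in((.065,.12),(.038,.05)):
        q=P[(r<.03)&(P[...,2]>lo)&(P[...,2]<hi)];print(c,lo,len(q),*(((q.min(0)+q.max(0))/2).round(4)[:2],q[:,2].max().round(3)) if len(q) else ())
E
```

```text
t 23.55 tcp [0.6673 0.1928 0.1828] gap 0.601 F [-0.4  0.3  0.4] | shift [0.015 0.673 1.098] turn [ 0.     0.    -0.001]
(0.668, 0.126) 0.065 570 [0.6693 0.1259] 0.091
(0.668, 0.126) 0.038 753 [0.6693 0.1252] 0.05
(0.616, 0.295) 0.065 1159 [0.6174 0.2937] 0.101
(0.616, 0.295) 0.038 587 [0.6191 0.2932] 0.05
```

Black B is seated, with its top at 0.101 m (10 + 92 mm expected) and on its well's centre. Next is black A.

Call:
{"fn": "move_arm", "kwargs": {"plan": [[[0,0,0,0,0.15,0,0.4],[0,0,0,0.02,0.35,0,0.4],[0,0,0,0.02,0.55,0,0.4],[0,0,0,0.02,0.67,0,0.4],[0,0,0,0.02,0.67,0.1,0.4],[0,0,0,0.02,0.67,0.3,0.4],[0,0,0,0.02,0.67,0.5,0.4],[0,0,0,0.02,0.67,0.7,0.4]]]}}

```text
t: 24.6
tcp_pos: [0.6681, 0.1275, 0.1105]
tool_rot: [1.0, 0.0, -0.001, -0.0]
force: [0.0, -0.3, 0.1]
finger_gap: 0.602
```

Call:
{"fn": "move_arm", "kwargs": {"plan": [[[0,0,0,0,0,0.18,0.4],[0,0,0,0,0,0.33,0.4],[0,0,0,0,0,0.4,0.4],[0,0,0,0,0,0.4,0.5],[0,0,0,0,0,0.4,0.6],[0,0,0,0,0,0.4,0.7],[0,0,0,0,0,0.4,0.8],[0,0,0,0,0,0.4,0.9]]]}}

```text
t: 25.6
tcp_pos: [0.6692, 0.1269, 0.0734]
tool_rot: [1.0, 0.0, 0.001, 0.0]
force: [0.0, 0.2, 1.8]
finger_gap: 0.181
```

Call:
{"fn": "move_arm", "kwargs": {"plan": [[[0,0,0,0,0,0,1],[0,0,0,0,0,0,1],[0,0,0,0,0,-0.1,1],[0,0,0,0,0,-0.25,1],[0,0,0,0,0,-0.45,1],[0,0,0,0,0,-0.65,1],[0,0,0,0,0,-0.85,1],[0,0,0,0,0,-1,1]]]}}

```text
t: 26.6
tcp_pos: [0.6693, 0.127, 0.1749]
tool_rot: [1.0, 0.0, 0.001, -0.0]
force: [1.0, -0.8, -0.4]
finger_gap: 0.176
```

```bash
python3 - <<'E'
from h import *
go(.548,.284,.2)
s=snapshot("wrist");save(s,"w8")
E
```

```text
t 26.6 tcp [0.6693 0.127  0.1749] gap 0.176 F [ 1.  -0.8 -0.4] | shift [-1.212 -1.57  -0.253] turn [-0.    -0.002  0.   ]
```

View pics/w8.png

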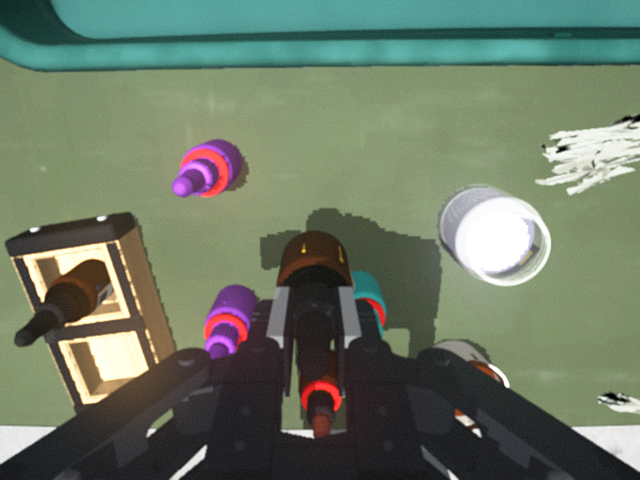

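Black A is held upright and black B stands upright in its well at (85,290). Carry A to the near black well.

Call:
{"fn": "move_arm", "kwargs": {"plan": [[[0,0,0,0,0,-0.15,1],[0,0,0,0,0,-0.3,1],[0,0,0,-0.1,-0.13,-0.3,1],[0,0,0,-0.2,-0.26,-0.3,1],[0,0,0,-0.3,-0.39,-0.3,1],[0,0,0,-0.4,-0.52,-0.3,1],[0,0,0,-0.5,-0.65,-0.3,1],[0,0,0,-0.6,-0.78,-0.3,1]]]}}

```text
t: 27.65
tcp_pos: [0.6081, 0.206, 0.2027]
tool_rot: [1.0, 0.0, -0.0, -0.0]
force: [0.2, 0.2, -0.2]
finger_gap: 0.179
```

Call:
{"fn": "move_arm", "kwargs": {"plan": [[[0,0,0,-0.1,-0.13,0,1],[0,0,0,-0.2,-0.26,0,1],[0,0,0,-0.3,-0.39,0,1],[0,0,0,-0.4,-0.52,0,1],[0,0,0,-0.5,-0.65,0,1],[0,0,0,-0.58,-0.75,0,1],[0,0,0,-0.61,-0.79,0,1],[0,0,0,-0.61,-0.79,0.05,1]]]}}

```text
t: 28.65
tcp_pos: [0.5481, 0.2842, 0.1981]
tool_rot: [1.0, 0.0, 0.001, -0.0]
force: [0.1, -0.2, -2.6]
finger_gap: 0.176
```

Call:
{"fn": "move_arm", "kwargs": {"plan": [[[0,0,0,0,0,0.1,1],[0,0,0,0,0,0.2,1],[0,0,0,0,0,0.32,1],[0,0,0,0,0,0.44,1],[0,0,0,0,0,0.56,1],[0,0,0,0,0,0.65,1],[0,0,0,0,0,0.7,1],[0,0,0,0,0,0.7,1]]]}}

```text
t: 29.65
tcp_pos: [0.5477, 0.2839, 0.1275]
tool_rot: [1.0, 0.0, -0.0, 0.0]
force: [0.1, 0.1, 0.2]
finger_gap: 0.181
```

```bash
python3 - <<'E'
from h import *
go(.548,.284,.085)
E
```

```text
t 29.65 tcp [0.5477 0.2839 0.1275] gap 0.181 F [0.1 0.1 0.2] | shift [ 0.003 -0.001  0.425] turn [0.    0.001 0.   ]
```

Call:
{"fn": "move_arm", "kwargs": {"plan": [[[0,0,0,0,0,0.15,1],[0,0,0,0,0,0.28,1],[0,0,0,0,0,0.38,1],[0,0,0,0,0,0.43,1],[0,0,0,0,0,0.43,1],[0,0,0,0,0,0.43,1],[0,0,0,0,0,0.43,0.8],[0,0,0,0,0,0.43,0.7]]]}}

```text
t: 30.65
tcp_pos: [0.548, 0.284, 0.0852]
tool_rot: [1.0, 0.0, 0.0, -0.0]
force: [-0.2, 0.2, 0.3]
finger_gap: 0.299
```

Call:
{"fn": "move_arm", "kwargs": {"plan": [[[0,0,0,0,0,0,0.6],[0,0,0,0,0,0,0.5],[0,0,0,0,0,0,0.4],[0,0,0,0,0,-0.15,0.4],[0,0,0,0,0,-0.35,0.4],[0,0,0,0,0,-0.55,0.4],[0,0,0,0,0,-0.75,0.4],[0,0,0,0,0,-0.95,0.4]]]}}

```text
t: 31.65
tcp_pos: [0.548, 0.284, 0.1816]
tool_rot: [1.0, 0.0, 0.001, -0.0]
force: [-0.3, 0.5, -0.1]
finger_gap: 0.599
```

Call:
{"fn": "move_arm", "kwargs": {"plan": [[[0,0,0,-0.01,0.12,0,0.4],[0,0,0,-0.03,0.25,0,0.4],[0,0,0,-0.05,0.37,0,0.4],[0,0,0,-0.07,0.5,0,0.4],[0,0,0,-0.09,0.62,0,0.4],[0,0,0,-0.11,0.75,0,0.4],[0,0,0,-0.12,0.9,0,0.4],[0,0,0,-0.13,1,0,0.4]]]}}

```text
t: 32.65
tcp_pos: [0.5348, 0.1829, 0.1798]
tool_rot: [1.0, -0.0, 0.0, 0.0]
force: [0.5, 0.0, 0.6]
finger_gap: 0.603
```

```bash
python3 - <<'E'
from h import *
go(.535,.123,.073)
s=snapshot("wrist");P=cloud(s);save(s,"w9")
for c in((.535,.123),(.548,.284)):
    r=np.hypot(P[...,0]-c[0],P[...,1]-c[1])
    for lo,hi in((.065,.12),(.038,.05)):
        q=P[(r<.03)&(P[...,2]>lo)&(P[...,2]<hi)];print(c,lo,len(q),*(((q.min(0)+q.max(0))/2).round(4)[:2],q[:,2].max().round(3)) if len(q) else ())
E
```

```text
t 32.65 tcp [0.5348 0.1829 0.1798] gap 0.603 F [0.5 0.  0.6] | shift [0.002 0.599 1.068] turn [ 0.    -0.    -0.001]
(0.535, 0.123) 0.065 889 [0.5349 0.1225] 0.095
(0.535, 0.123) 0.038 1000 [0.5354 0.1232] 0.049
(0.548, 0.284) 0.065 1307 [0.5476 0.2844] 0.102
(0.548, 0.284) 0.038 576 [0.548  0.2828] 0.05
```

View pics/w9.png

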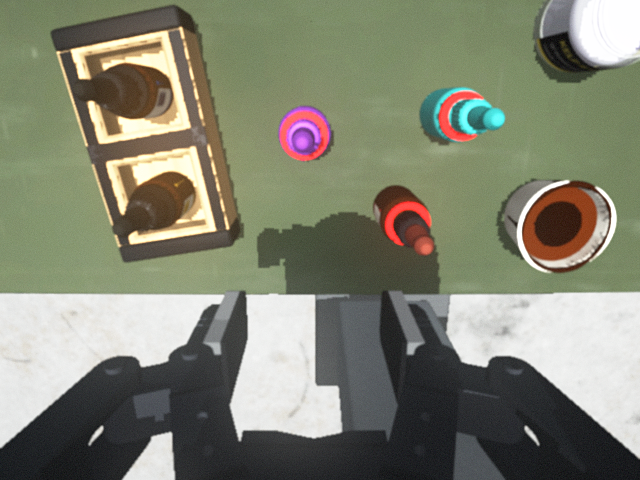

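Both black bottles stand in the black rack's wells, at (125,90) and (155,205), with tops at 0.102 m. The last red bottle, at (410,220), has the red bulb and brown body. Fetch it.

Call:
{"fn": "move_arm", "kwargs": {"plan": [[[0,0,0,0,0.15,0,0.4],[0,0,0,0,0.32,0,0.4],[0,0,0,0,0.5,0,0.4],[0,0,0,0,0.6,0,0.4],[0,0,0,0,0.6,0.1,0.4],[0,0,0,0,0.6,0.3,0.4],[0,0,0,0,0.6,0.5,0.4],[0,0,0,0,0.6,0.7,0.4]]]}}

```text
t: 33.7
tcp_pos: [0.5346, 0.1244, 0.1086]
tool_rot: [1.0, 0.0, -0.0, -0.0]
force: [0.5, 0.3, 0.3]
finger_gap: 0.602
```

Call:
{"fn": "move_arm", "kwargs": {"plan": [[[0,0,0,0,0,0.17,0.4],[0,0,0,0,0,0.3,0.4],[0,0,0,0,0,0.36,0.4],[0,0,0,0,0,0.36,0.5],[0,0,0,0,0,0.36,0.6],[0,0,0,0,0,0.36,0.7],[0,0,0,0,0,0.36,0.8],[0,0,0,0,0,0.36,0.9]]]}}

```text
t: 34.7
tcp_pos: [0.5352, 0.1239, 0.0744]
tool_rot: [1.0, 0.0, 0.001, 0.0]
force: [-0.4, 0.5, 3.4]
finger_gap: 0.188
```

Call:
{"fn": "move_arm", "kwargs": {"plan": [[[0,0,0,0,0,0,1],[0,0,0,0,0,0,1],[0,0,0,0,0,-0.1,1],[0,0,0,0,0,-0.25,1],[0,0,0,0,0,-0.45,1],[0,0,0,0,0,-0.65,1],[0,0,0,0,0,-0.85,1],[0,0,0,0,0,-1,1]]]}}

```text
t: 35.7
tcp_pos: [0.535, 0.124, 0.1754]
tool_rot: [1.0, 0.0, 0.001, -0.0]
force: [0.2, 0.1, -0.9]
finger_gap: 0.192
```

```bash
python3 - <<'E'
from h import *
go(.594,-.281,.2)
save(snapshot("wrist"),"w10")
E
```

```text
t 35.7 tcp [0.535  0.124  0.1754] gap 0.192 F [ 0.2  0.1 -0.9] | shift [ 0.59   4.05  -0.245] turn [-0.    -0.002  0.   ]
```

View pics/w10.png

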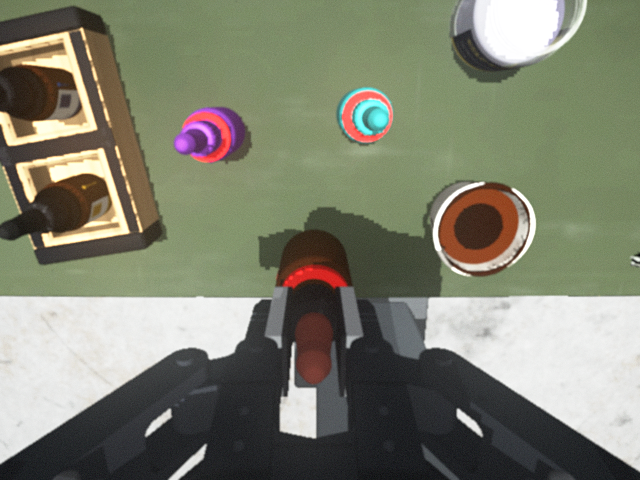

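It is held upright. The gap is slightly wider (16 mm), so it is probably a few degrees off square, and I'll carry it gently to the far red well.

Call:
{"fn": "move_arm", "kwargs": {"plan": [[[0,0,0,0,0.04,-0.1,1],[0,0,0,0.02,0.14,-0.2,1],[0,0,0,0.04,0.28,-0.25,1],[0,0,0,0.06,0.42,-0.25,1],[0,0,0,0.08,0.57,-0.25,1],[0,0,0,0.1,0.71,-0.25,1],[0,0,0,0.12,0.86,-0.25,1],[0,0,0,0.15,1,-0.25,1]]]}}

```text
t: 36.75
tcp_pos: [0.5499, 0.0229, 0.1987]
tool_rot: [1.0, -0.0, -0.0, -0.0]
force: [0.3, 1.0, -0.8]
finger_gap: 0.19
```

Call:
{"fn": "move_arm", "kwargs": {"plan": [[[0,0,0,0.02,0.13,0,1],[0,0,0,0.05,0.25,0,1],[0,0,0,0.08,0.38,0,1],[0,0,0,0.1,0.5,0,1],[0,0,0,0.12,0.63,0,1],[0,0,0,0.15,0.75,0,1],[0,0,0,0.18,0.88,0,1],[0,0,0,0.2,1,0,1]]]}}

```text
t: 37.75
tcp_pos: [0.5701, -0.077, 0.1988]
tool_rot: [1.0, -0.0, 0.0, 0.0]
force: [-0.8, -0.0, 0.4]
finger_gap: 0.194
```

Call:
{"fn": "move_arm", "kwargs": {"plan": [[[0,0,0,0.03,0.13,0,1],[0,0,0,0.06,0.25,0,1],[0,0,0,0.09,0.38,0,1],[0,0,0,0.12,0.5,0,1],[0,0,0,0.15,0.63,0,1],[0,0,0,0.18,0.75,0,1],[0,0,0,0.21,0.88,0,1],[0,0,0,0.24,1,0,1]]]}}

```text
t: 38.75
tcp_pos: [0.594, -0.1769, 0.1988]
tool_rot: [1.0, -0.0, 0.0, 0.0]
force: [0.5, -1.0, -0.4]
finger_gap: 0.189
```

Call:
{"fn": "move_arm", "kwargs": {"plan": [[[0,0,0,0,0.13,0,1],[0,0,0,0,0.25,0,1],[0,0,0,0,0.38,0,1],[0,0,0,0,0.52,0,1],[0,0,0,0,0.68,0,1],[0,0,0,0,0.84,0,1],[0,0,0,0,0.97,0,1],[0,0,0,0,1,0,1]]]}}

```text
t: 39.75
tcp_pos: [0.5938, -0.2773, 0.1987]
tool_rot: [1.0, -0.001, 0.0, 0.0]
force: [-0.3, -0.1, -0.8]
finger_gap: 0.188
```

```bash
python3 - <<'E'
from h import *
go(.594,-.281,.13)
save(snapshot("wrist"),"w11")
E
```

```text
t 39.75 tcp [ 0.5938 -0.2773  0.1987] gap 0.188 F [-0.3 -0.1 -0.8] | shift [0.002 0.037 0.687] turn [ 0.    -0.    -0.001]
```

View pics/w11.png

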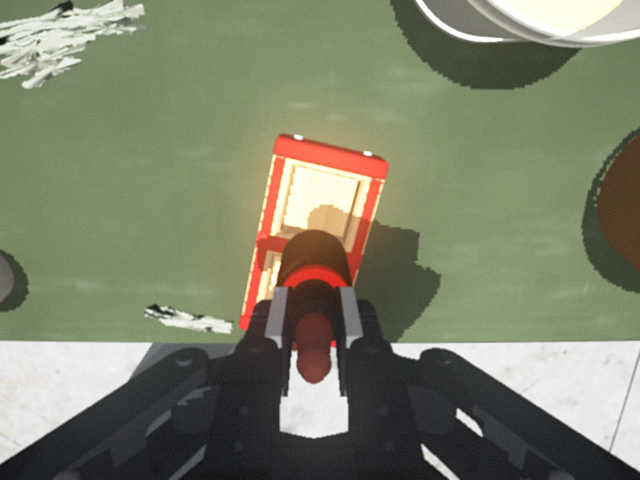

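Call:
{"fn": "move_arm", "kwargs": {"plan": [[[0,0,0,0,0.04,0,1],[0,0,0,0,0.04,0.1,1],[0,0,0,0,0.04,0.22,1],[0,0,0,0,0.04,0.35,1],[0,0,0,0,0.04,0.48,1],[0,0,0,0,0.04,0.6,1],[0,0,0,0,0.04,0.68,1],[0,0,0,0,0.04,0.7,1]]]}}

```text
t: 40.8
tcp_pos: [0.5936, -0.2799, 0.128]
tool_rot: [1.0, -0.0, -0.0, -0.0]
force: [0.5, 0.4, 0.2]
finger_gap: 0.19
```

Call:
{"fn": "move_arm", "kwargs": {"plan": [[[0,0,0,0,0,0.15,1],[0,0,0,0,0,0.28,1],[0,0,0,0,0,0.38,1],[0,0,0,0,0,0.425,1],[0,0,0,0,0,0.425,1],[0,0,0,0,0,0.425,1],[0,0,0,0,0,0.425,0.8],[0,0,0,0,0,0.425,0.7]]]}}

```text
t: 41.8
tcp_pos: [0.5941, -0.2802, 0.0868]
tool_rot: [1.0, 0.0, 0.0, 0.0]
force: [1.2, 0.0, -0.6]
finger_gap: 0.297
```

Call:
{"fn": "move_arm", "kwargs": {"plan": [[[0,0,0,0,0,0,0.6],[0,0,0,0,0,0,0.5],[0,0,0,0,0,0,0.4],[0,0,0,0,0,-0.15,0.4],[0,0,0,0,0,-0.35,0.4],[0,0,0,0,0,-0.55,0.4],[0,0,0,0,0,-0.75,0.4],[0,0,0,0,0,-0.95,0.4]]]}}

```text
t: 42.8
tcp_pos: [0.5943, -0.2803, 0.184]
tool_rot: [1.0, 0.0, 0.001, 0.001]
force: [-0.5, -0.1, 0.4]
finger_gap: 0.599
```

Call:
{"fn": "move_arm", "kwargs": {"plan": [[[0,0,0,-0.12,-0.12,-0.05,0.4],[0,0,0,-0.25,-0.25,-0.1,0.4],[0,0,0,-0.4,-0.4,-0.2,0.4],[0,0,0,-0.55,-0.55,-0.3,0.4],[0,0,0,-0.7,-0.7,-0.4,0.4],[0,0,0,-0.85,-0.85,-0.5,0.4],[0,0,0,-1,-1,-0.6,0.4],[0,0,0,-1,-1,-0.6,0.4]]]}}

```text
t: 43.8
tcp_pos: [0.4937, -0.1795, 0.2435]
tool_rot: [1.0, 0.0, 0.001, 0.001]
force: [0.6, 0.2, 0.9]
finger_gap: 0.601
```

```bash
python3 - <<'E'
from h import *
go(.5,-.18,.24)
s=snapshot("side");save(s,"s12")
w=snapshot("wrist")
for n,P in(("side",cloud(s)),("wrist",cloud(w))):
  for c in((.527,-.265),(.594,-.282),(.6165,.295),(.548,.284)):
    r=np.hypot(P[...,0]-c[0],P[...,1]-c[1])
    for lo,hi in((.085,.12),(.055,.075)):
        q=P[(r<.03)&(P[...,2]>lo)&(P[...,2]<hi)];print(n,c,lo,len(q),*(((q.min(0)+q.max(0))/2).round(4)[:2],q[:,2].max().round(3)) if len(q) else ())
E
```

```text
t 43.8 tcp [ 0.4937 -0.1795  0.2435] gap 0.601 F [0.6 0.2 0.9] | shift [0.063 0.005 0.035] turn [ 0.002 -0.003  0.001]
side (0.527, -0.265) 0.085 39 [ 0.5275 -0.2611] 0.104
side (0.527, -0.265) 0.055 92 [ 0.5277 -0.2619] 0.075
side (0.594, -0.282) 0.085 36 [ 0.595  -0.2773] 0.104
side (0.594, -0.282) 0.055 91 [ 0.5947 -0.277 ] 0.075
side (0.6165, 0.295) 0.085 90 [0.6175 0.2949] 0.101
side (0.6165, 0.295) 0.055 229 [0.6171 0.2945] 0.074
side (0.548, 0.284) 0.085 87 [0.5481 0.2866] 0.102
side (0.548, 0.284) 0.055 230 [0.5479 0.2865] 0.075
wrist (0.527, -0.265) 0.085 330 [ 0.5271 -0.2648] 0.106
wrist (0.527, -0.265) 0.055 665 [ 0.5264 -0.2647] 0.075
wrist (0.594, -0.282) 0.085 440 [ 0.5932 -0.2791] 0.105
wrist (0.594, -0.282) 0.055 816 [ 0.593  -0.2794] 0.075
wrist (0.6165, 0.295) 0.085 0
wrist (0.6165, 0.295) 0.055 0
wrist (0.548, 0.284) 0.085 0
wrist (0.548, 0.284) 0.055 0
```

View pics/s12.png

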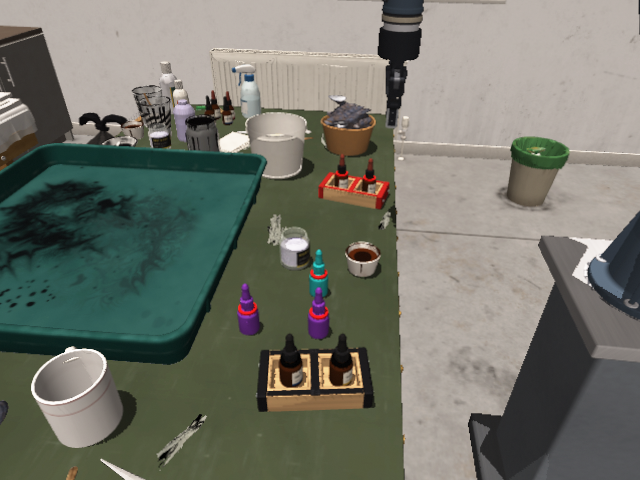

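All four bottles stand upright in the right wells: black at (290,362) and (342,360), red at (342,176) and (369,178). Jar, ramekin and lookalikes are where they were. The bottle tops and axes match, so I'm handing in.

```bash
python3 -c "
from h import *
print(manip.sign_off())"
```

```text
the job is handed in; nothing more can be done
None
```

All four dropper bottles are in the right racks, one per well and upright: the two red-bulb ones in the red rack, the two black-bulb ones in the black rack. The arm is clear of everything and the job was handed in at about 44 s.

- **Seating:** by depth, the bottle tops stand at about 0.105 m for red and 0.102 m for black, as expected on the 10 mm well floors. At neck and bulb height the axes are vertical to within about 1 mm.
- **Other objects:** in the final side picture the jar, the ramekin, and the purple and turquoise lookalikes are where they stood at the start. I judged this by eye and did not measure it again.
- **Disagreements:** the side camera put the red bottles 2–4 mm away in y from the wrist camera, a little more than the stated 2 mm calibration. The last red bottle was gripped about 1 mm wider than the others, probably a few degrees off square, but it did not slip.

I viewed 15 pictures, one over the budget of 14.

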